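# Prop the wire feeder's hood open

## Task

Open the hood of the wire feeder on the welding table and prop it open: swing the prop rod on its side up so that its peg sits fully home in the socket on the hood's edge and carries the hood, then leave it standing on the rod by itself. Lower the hood on to the rod gently, never letting it drop or slam, and do not disturb the hammer, the tin or the aluminium offcut.

Things in the scene. Friction and masses are not known exactly. Their poses are not given: they have to be found in the camera images.
- feeder: Compact wire feeder: black open-topped case 200 (x) by 280 (y) by 95 mm high, fixed to the table, a spool and drive unit inside below the rim. Origin: centre of its underside. x points from the front (near the robot) to the hinge side, y left, z up. The prop rod is beside its right (-y) side.
- hood (a joint): Hinge of the grey steel hood (flat panel 200 x 280 x 12 mm, about 0.85 kg). Axis: the feeder's y, through hood_hinge. 0 = closed, level on the case; grows as the front edge goes up and back; stop at 1.6 rad. A little stiff: above 1.42 rad the hood stays where it is left, lower down it falls shut. Propped on the rod it rests at about 0.95 rad.
- hood_hinge (a point): Point on the hood's hinge axis, half-way along it; in the feeder's frame at x 100, y 0, z 96 mm.
- hood_bar (a point): Centre of the hood's handle: round steel bar 12 mm thick, 100 mm long along the feeder's y, on two posts at its ends, 38 mm out from the hood's front edge (32 mm clear gap), 238 mm from the hinge axis and 6 mm above it when closed. Can be pinched from above at any opening, jaws closing along the feeder's x; it may turn in the jaws.
- socket_seat (a point): Centre line of the peg when home in the socket: a steel notch, open downward, under the hood's right edge, 150 mm from the hinge axis, 16 mm below the hood's underside. It lies between a front lug (inner face 5 mm ahead of this point) and a rear lug (face 42 mm behind the front one's). A peg meeting its floor between the lugs slides into the front corner as the hood comes down.
- rod (a joint): Pivot of the prop rod (steel, 10 mm thick, 152 mm from pivot to peg, 0.07 kg). Axis: the feeder's y, through rod_pivot. 0 = level, pointing to the front; grows as it swings up and back; pi/2 = upright; stop at 1.75 rad. It stays where it is left; about 1 N at the peg swings it. Peg home: about 1.39 rad; for the lowered hood to catch it, leave it first at 1.42 to 1.60 rad.
- rod_pivot (a point): Point on the rod's pivot axis, in the rod's plane; in the feeder's frame at x 30, y -184, z 60 mm.
- rod_peg (a point): Inner end of the rod's cross peg (round steel, 10 mm thick, 92 mm long, along the feeder's y, making a T with the rod's end): the end that goes in the socket, 26 mm from the rod's plane towards the case, on the peg's centre line.
- rod_push (a point): Point on the centre line of the peg's outer arm, 35 mm outside the rod's plane (the arm is 65 mm long): free all round, a good place to push the rod up from below and in front with closed fingers.
- tin_mid (a point): Bystander: plain aluminium tin, 72 mm across, 120 mm high, standing left of the feeder. Point at its centre, half-way up.
- hammer: Bystander: hammer with a handle lying on the table left of the feeder, about 260 mm long. Origin on its underside, x from handle towards head.
- offcut: Bystander: aluminium angle offcut 160 by 50 by 50 mm, 5 mm thick, lying right of the feeder. Origin: centre of its underside.

How it is judged (in metres and radians):
At the end, for the whole second after the job is handed in: The hood stands still at its propped angle (0.85 to 1.05 rad open) with the rod's peg home in the socket (peg within 7 mm of the seat), hood and rod at rest and let go (distance between rod_peg and socket_seat below 0.007 m and value of joint hood between 0.85 and 1.05 rad and velocity of joint hood between -0.03 and 0.03 rad/s and velocity of joint rod between -0.03 and 0.03 rad/s); the robot touches nothing.
It fails at once if the hood drops or slams (closes faster than 1.8 rad/s) (velocity of joint hood below -1.8 rad/s).
It fails at once if the hammer is moved more than 30 mm (distance of hammer from where it was at the start of the episode above 0.03 m).
It fails at once if the tin is moved more than 30 mm (distance of tin_mid from where it was at the start of the episode above 0.03 m).
It fails at once if the offcut is moved more than 30 mm (distance of offcut from where it was at the start of the episode above 0.03 m).
It also fails if it takes over 62 s, if anything falls off the work surface, if the arm or the gripper's body presses on something with over 40 N, if the wrist force passes 120 N, or if a joint passes its speed limit or range.

## Robot

A 6-joint arm with a two-finger parallel gripper is mounted at the origin on the work surface. World frame = base frame: x ahead of the robot, y to its left, z up, the work surface at z = 0. Lengths are in m, angles in degrees, forces in N, time in s.
With the tool pointing down it reaches from about 0.275 to 0.725 m from the base axis. Payload 5.6 kg.
Tool frame: the origin (TCP) lies at the very end of the fingers, on their centre line; the grasp point (between the pads) lies manip.grip_point_offset behind it (manip.grip_point_offset is the distance from the TCP to the grasp point, in m); z points along the fingers, y is the line along which they close (so a half turn about z gives the same grasp; the last joint's range is limited). The gripper opens to 85 mm and grips with 20 to 120 N. Pads are 22 mm wide; open, the fingers measure 114 mm over their backs; the gripper's body (76 mm by 85 mm) begins 54 mm behind the grasp point. The pads swing forward as they close: fully open they stand 13 mm farther back than shut.
Start: joints at [-48.896, 14.616, 6.199, 0, -81.583, -16.306], TCP at [0.231, -0.499, 0.231] pointing down, gripper open.
Joint ranges: [-168.99, 168.99], [-69.2, 112.95], [-62.41, 85.93], [-164.36, 98.24], [-168.68, -3.75], [-174.98, 174.98]. Speed limits (degrees/s): [147.25, 147.25, 180, 180, 180, 180].

## Interface

Orientations are given as a 3x3 rotation matrix whose columns are the frame's x, y, z axes.
In Python, from workcell import manip gives the robot as it stands. Calls block until the motion is done:
- manip.reach(position, orientation): joint-space move of the TCP to a pose.
- manip.servo_line(position, ori=None, v=0.15, threshold=None): straight line of the TCP; ori=None keeps the orientation; v is the mean speed in m/s. With threshold (N) it stops when the force on the tool has changed by that much, and returns True; else False.
- manip.set_joints(angles): joint-space move.
- manip.grip(opening, grasp_force=None): finger opening in m; grasp_force is the grip in N (None keeps the last); returns when the fingers have stopped.
- manip.pause(seconds).
- manip.solve_ik(position, orientation): joint angles nearest the present ones, or None.
- manip.snapshot(name): name is "scene" or "top"; returns the picture (420x560x3 uint8, red, green, blue); there is no depth.
- manip.get_calibration(name): a dict with "mtx" (3x3 intrinsics, pixels), "dist_coeffs" ([k1, k2, p1, p2, k3] as OpenCV has them; the pictures are not rectified), "view" (4x4, takes a point from world to camera coordinates). Camera axes: x right, y up, looking along -z (the intrinsics and any distortion apply to the point x, -y, -z); pixel columns grow to the right and rows downward; lengths in m; the calibration is good to about 2 mm. A picture is of the moment at which its call begins. get_calibration takes no time and is no camera call.
A pose or a line that the arm cannot do raises manip.Unreachable and nothing moves.
- manip.finish_job(): hands the job in; it is judged then, once.
Trained networks look in the newest picture that a camera, given by its name, has taken for a name from the list of things; names that differ only in an ending like _2 or _b are one class to them, and where a whole thing is asked for, a point or a joint stands for the part that bears it (a point fixed in the world has none). Each returns a list of dicts, best first, with "score" (0 to 1); they miss things now and then, are a little off and sometimes report something else, mostly with a low value. They report only what shows in the picture. A call takes as long as a camera call.
- manip.trace(camera, name): "mask" (420x560 bool, what is visible of it) and "location" ([column, row] in pixels, amid what is visible of it).
Readings, each from a call of its own:
- manip.current_time_s(): time.
- manip.current_joints(): joint angles.
- manip.current_dq(): joint speeds.
- manip.current_effort(): joint torques, N m.
- manip.current_ee_pos(): TCP position.
- manip.current_tool_rot(): TCP orientation.
- manip.current_ft_force(): force on the tool from outside, world axes, zero at the start.
- manip.current_moment(): the same for the moment, N m.
- manip.current_width(): finger opening in m.
- manip.current_grip_force(): force on a finger pad.
Only numpy, scipy, OpenCV 4.12 (cv2) and the standard library are available. Lean on these libraries where they do the work, as an engineer would, in place of code of your own. Each camera call takes 0.05 s, during which the arm holds its last target. There are 200 camera calls.

## Working session

There is one attempt and no reset: what is moved stays moved. The work goes in short steps, each a Python script; the robot and the scene stay as the last script left them, time stands still between calls to the robot, and variables do not carry over. Pictures are saved under pics/ and viewed, at most 10 in all, crops included, and the job is handed in when it is done.

```bash
mkdir -p pics; cat > h.py <<'E'
import numpy as np, cv2
from workcell import manip as m
def proj(cam,P):
    c=m.get_calibration(cam);V=np.array(c["view"]);P=np.atleast_2d(P)
    q=(V[:3,:3]@P.T).T+V[:3,3]; q=q*[1,-1,-1]
    return cv2.projectPoints(q,np.zeros(3),np.zeros(3),np.array(c["mtx"]),np.array(c["dist_coeffs"]))[0].reshape(-1,2)
def ray(cam,px):
    c=m.get_calibration(cam);V=np.array(c["view"])
    u=cv2.undistortPoints(np.array([[px]],float),np.array(c["mtx"]),np.array(c["dist_coeffs"])).ravel()
    return -V[:3,:3].T@V[:3,3], V[:3,:3].T@np.array([u[0],-u[1],-1])
def atz(cam,px,z):
    o,d=ray(cam,px);return o+d*(z-o[2])/d[2]
def tri(a,b):
    A=np.zeros((3,3));B=np.zeros(3);R=[]
    for cam,p in (("scene",a),("top",b)):
        o,d=ray(cam,p);d=d/np.linalg.norm(d);M=np.eye(3)-np.outer(d,d);A+=M;B+=M@o;R.append((M,o))
    x=np.linalg.solve(A,B);return x,[np.linalg.norm(M@(x-o)) for M,o in R]
def save(cam,n,pts=None):
    im=m.snapshot(cam)[:,:,::-1].copy()
    cv2.imwrite(f"pics/{n}.png",im);return im
E
python3 - <<'E'
from h import *
a=save("scene","s0");b=save("top","t0")
L={}
for n in ["feeder","hood","hood_bar","socket_seat","rod","rod_push","rod_peg","hammer","tin_mid","offcut"]:
    for c in ("scene","top"):
        r=m.trace(c,n)
        print(n,c,[(round(q["score"],2),np.round(q["location"],1).tolist(),int(q["mask"].sum())) for q in r[:2]])
        if r: np.save(f"pics/{n}_{c}.npy",r[0]["mask"])
for c in("scene","top"):
    o,d=ray(c,(280,210));print(c,o.round(3),d.round(3))
print(m.grip_point_offset,m.current_tool_rot(),m.current_time_s())
E
```

```text
feeder scene []
feeder top [(0.67, [304.4, 200.0], 9525)]
hood scene [(0.92, [260.9, 204.3], 7376)]
hood top [(0.68, [303.1, 201.3], 8998)]
hood_bar scene [(0.73, [257.0, 213.1], 10153), (0.62, [259.9, 204.2], 7300)]
hood_bar top [(0.67, [305.4, 200.4], 8994)]
socket_seat scene [(0.78, [258.8, 202.3], 7406)]
socket_seat top [(0.84, [302.0, 199.7], 8657)]
rod scene [(0.81, [206.6, 159.2], 378), (0.21, [257.7, 209.4], 10388)]
rod top [(0.75, [378.9, 213.4], 338)]
rod_push scene [(0.66, [207.1, 152.8], 356)]
rod_push top [(0.76, [382.0, 213.9], 309)]
rod_peg scene [(0.57, [204.7, 160.8], 299)]
rod_peg top [(0.91, [382.2, 211.5], 342)]
hammer scene [(0.95, [340.1, 266.0], 1140)]
hammer top [(0.66, [213.5, 209.9], 1004), (0.37, [304.4, 201.7], 8945)]
tin_mid scene [(0.74, [371.6, 291.7], 1304)]
tin_mid top [(0.89, [170.7, 189.2], 839), (0.31, [378.0, 212.8], 300)]
offcut scene [(0.81, [170.8, 153.4], 730), (0.42, [341.0, 269.1], 1227)]
offcut top [(0.77, [438.1, 215.8], 1058)]
scene [1.084 0.461 0.996] [-0.465 -0.364 -0.807]
top [0.465 0.064 1.232] [ 0.077 -0.004 -0.997]
0.0187 [[-9.07804567e-01 -4.19393452e-01 -3.30582003e-05]
 [-4.19393453e-01  9.07804566e-01  2.64699290e-05]
 [ 1.89090703e-05  3.78939152e-05 -9.99999999e-01]] 1.1
```

View pics/s0.png

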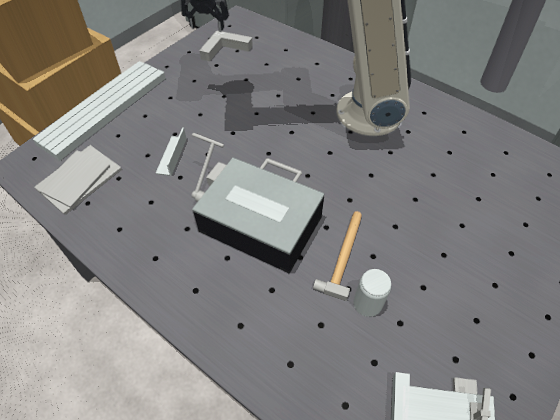

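View pics/t0.png

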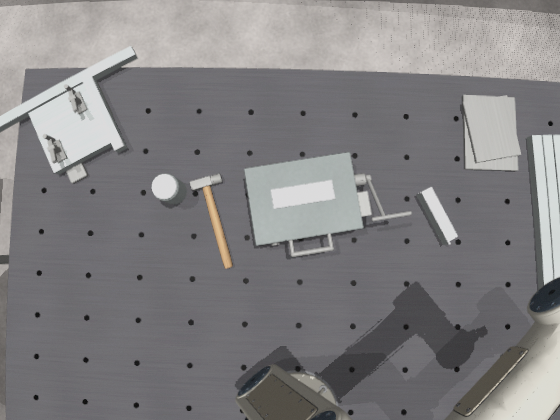

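The hood is closed. In the top view its corners are at about (245,169), (350,153), (364,228) and (255,244), with the handle near (312,252). The rod lies to the right with its peg tip at (410,213). The offcut is near (437,215), and the hammer and tin are on the left. Next I fit the feeder pose.

```bash
cat >> h.py <<'E'
def F(p,P):
    x,y,w=p[:3];c,s=np.cos(w),np.sin(w);P=np.atleast_2d(P)
    return np.c_[x+c*P[:,0]-s*P[:,1],y+s*P[:,0]+c*P[:,1],P[:,2]]
def rodpt(th,y): return [.03-.152*np.cos(th),y,.06+.152*np.sin(th)]
def barpt(h,y=0): # z 6mm above hinge
    r,b=.238,.006
    return [.1-r*np.cos(h)+b*np.sin(h)*1,y,.096+r*np.sin(h)+b*np.cos(h)]
E
cat > fit.py <<'E'
from h import *
from scipy.optimize import least_squares
C=[[-.1,-.14,.108],[-.1,.14,.108],[.1,.14,.108],[.1,-.14,.108]]
obs={"scene":[(232,158),(324,192),(292,250),(194,208)],"top":[(364,228),(255,244),(245,169),(350,153)]}
rob={"scene":[(193,135),(222,146)],"top":[(410,213),(372,219)]}
for c in obs:
    g=cv2.cvtColor(cv2.imread(f"pics/{c[0]}0.png"),cv2.COLOR_BGR2GRAY)
    k=cv2.cornerSubPix(g,np.array(obs[c],np.float32).reshape(-1,1,2),(4,4),(-1,-1),(3,30,.01)).reshape(-1,2)
    print(c,k.round(1).tolist()); obs[c]=k
def res(p):
    r=[]
    for c in obs:
        r.append(proj(c,F(p,C))-obs[c])
        r.append(.7*(proj(c,F(p,[rodpt(p[3],-.184-.065),rodpt(p[3],-.184+.027)]))-rob[c]))
    return np.vstack(r).ravel()
s=least_squares(res,[.5,0,.1,.2],loss="soft_l1");p=s.x
print(p.round(4),s.fun.reshape(-1,2).round(1).tolist())
np.save("p.npy",p)
for c in obs:
    im=cv2.imread(f"pics/{c[0]}0.png");S=4
    q=proj(c,F(p,C+[barpt(0,-.05),barpt(0,.05),[.03,-.184,.06],rodpt(p[3],-.184),rodpt(p[3],-.249),rodpt(p[3],-.158)]))
    x0,y0=(150,120) if c=="scene" else (238,140)
    im=cv2.resize(im[y0:y0+150,x0:x0+190],None,fx=S,fy=S,interpolation=cv2.INTER_CUBIC)
    for u in q: cv2.circle(im,tuple(int(v) for v in (u-[x0,y0]+.5)*S),3,(0,0,255),-1)
    cv2.imwrite(f"pics/{c}_fit.png",im)
for z,n in((0.025,"offcut"),(.01,"hammer"),(.06,"tin_mid")):
    M=np.load(f"pics/{n}_top.npy");print(n,np.array([atz("top",v,z)[:2] for v in cv2.boxPoints(cv2.minAreaRect(np.argwhere(M)[:,::-1].astype(np.float32)))]).round(3).tolist())
E
python3 fit.py
```

```text
scene [[232.3000030517578, 157.0], [323.70001220703125, 194.1999969482422], [289.20001220703125, 253.5], [192.3000030517578, 209.6999969482422]]
top [[363.1000061035156, 227.3000030517578], [255.60000610351562, 245.39999389648438], [243.6999969482422, 168.60000610351562], [350.29998779296875, 154.10000610351562]]
[5.837e-01 5.000e-04 1.808e-01 7.342e-01] [[-0.0, 0.3], [0.7, -0.3], [0.5, -0.5], [-0.7, -1.0], [0.3, -0.2], [-0.2, -0.3], [0.2, 0.5], [-0.3, -0.5], [-0.1, -0.3], [-0.3, -2.3], [-0.4, 0.0], [0.8, -0.1]]
offcut [[0.61, -0.317], [0.636, -0.367], [0.491, -0.445], [0.465, -0.394]]
hammer [[0.632, 0.318], [0.663, 0.234], [0.418, 0.144], [0.388, 0.226]]
tin_mid [[0.644, 0.41], [0.646, 0.316], [0.565, 0.312], [0.563, 0.405]]
```

View pics/scene_fit.png

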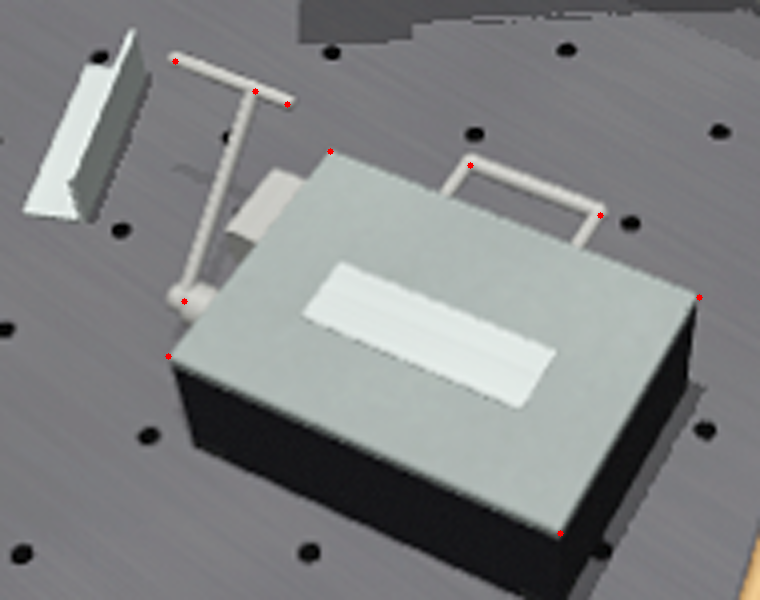

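View pics/top_fit.png

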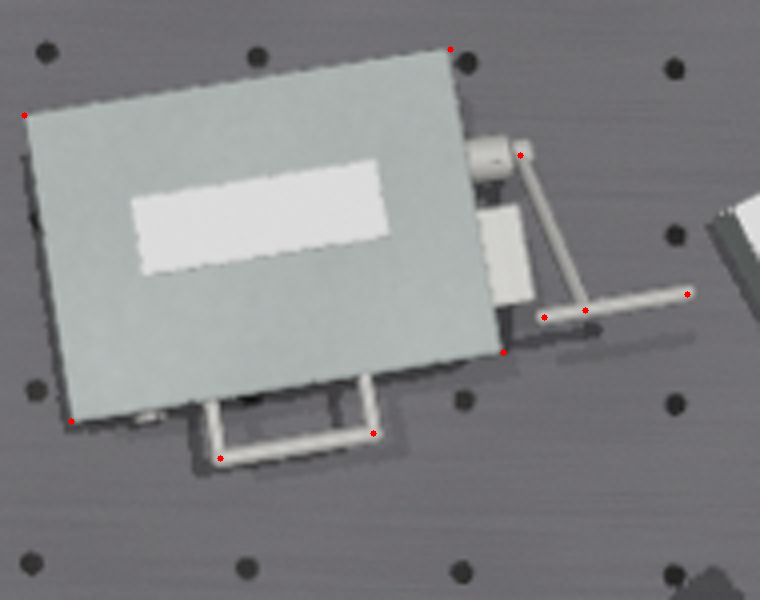

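```bash
cat >> h.py <<'E'
p=np.load("p.npy");w=p[2];G=m.grip_point_offset
ex=np.array([np.cos(w),np.sin(w),0]);ey=np.array([-np.sin(w),np.cos(w),0]);ez=np.array([0,0,1.])
def ori(y): return np.c_[np.cross(y,-ez),y,-ez]
RB=ori(-ex) if False else ori(ex)   # jaws along feeder x
def tb(h,dz=0): return F(p,barpt(h))[0]+[0,0,dz-G]
E
python3 - <<'E'
from h import *
for R,n in((ori(ex),"x"),(ori(-ex),"-x")):
    for h in (0,.5,.95,1.3,1.5,1.54):
        for dz in (0,.06): 
            q=m.solve_ik(tb(h,dz),R);print(n,h,dz,None if q is None else np.round(q,0))
for R in(ori(ey),ori(-ey)):
    for th in (p[3],1.5):
        q=m.solve_ik(F(p,np.array(rodpt(th,-.219))+[-.016,0,-.012])[0],R);print("rod",None if q is None else np.round(q,0))
E
```

```text
x 0 0 [ 17.   9. -23.   0. -57. 173.]
x 0 0.06 [ 17.   6. -18.   0. -66. 173.]
x 0.5 0 [ 17.   7.  -8.   0. -75. 174.]
x 0.5 0.06 [ 17.   6.  -1.   0. -83. 174.]
x 0.95 0 [ 16.  14.  12.   0. -88. 175.]
x 0.95 0.06 [ 16.  14.  21.   0. -96. 175.]
x 1.3 0 None
x 1.3 0.06 None
x 1.5 0 None
x 1.5 0.06 None
x 1.54 0 None
x 1.54 0.06 None
-x 0 0 [ 17.   9. -23.   0. -57.  -7.]
-x 0 0.06 [ 17.   6. -18.   0. -66.  -7.]
-x 0.5 0 [ 17.   7.  -8.   0. -75.  -6.]
-x 0.5 0.06 [ 17.   6.  -1.   0. -83.  -6.]
-x 0.95 0 [ 16.  14.  12.   0. -88.  -5.]
-x 0.95 0.06 [ 16.  14.  21.   0. -96.  -5.]
-x 1.3 0 [ 15.  23.  30.   0. -96.  -5.]
-x 1.3 0.06 [  15.   25.   41.    0. -106.   -5.]
-x 1.5 0 [  15.   30.   41.    0. -101.   -4.]
-x 1.5 0.06 [  15.   33.   55.    0. -112.   -4.]
-x 1.54 0 [  15.   31.   44.    0. -102.   -4.]
-x 1.54 0.06 [  15.   35.   58.    0. -114.   -4.]
rod [ -8.  19.   1.   0. -72. -71.]
rod [ -5.  28.  22.   0. -83. -74.]
rod [ -8.  19.   1.   0. -72. 109.]
rod [ -5.  28.  22.   0. -83. 106.]
```

```bash
sed -i 's/^RB=.*/RB=ori(-ex)/' h.py; cat >> h.py <<'E'
def arc(h0,h1,n,v=.1,th=None):
    for h in np.linspace(h0,h1,n+1)[1:]:
        if m.servo_line(tb(h),v=v,threshold=th): print("stop at",h,m.current_ft_force());return h
    return h1
E
python3 - <<'E'
from h import *
m.reach(tb(0,.13),RB); m.grip(.034,40)
print("hit",m.servo_line(tb(0),v=.1,threshold=8),m.current_ft_force(),m.current_time_s())
m.grip(0,40); print(m.current_width(),m.current_grip_force())
arc(0,.3,2,.08); print(m.current_ft_force(),m.current_width(),m.current_time_s())
save("scene","s1")
E
```

```text
hit False [ 0.56097118 -0.68804732  0.68880254] 4.9917
0.010540575706395642 39.061776995658875
[-5.02277256 -0.58246433 -2.81161014] 0.010306067616982427 6.525
```

View pics/s1.png

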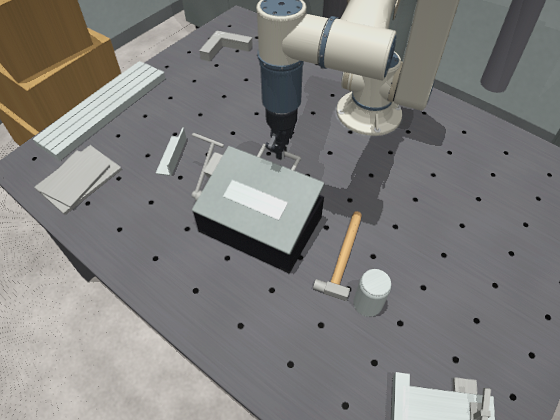

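The gripper holds the handle near (280,150) and the hood's front edge has lifted. I'll keep opening it.

```bash
python3 - <<'E'
from h import *
arc(.3,1.51,9,.1); print(m.current_ft_force(),m.current_width(),m.current_time_s())
m.grip(.034); m.pause(.2)
save("scene","s2")
m.servo_line(tb(1.51,.05),v=.12); save("scene","s3");save("top","t3"); print(m.current_time_s())
E
```

```text
[0.00574881 2.83327455 4.16439631] 0.010509944347621687 10.775
12.0417
```

View pics/s3.png

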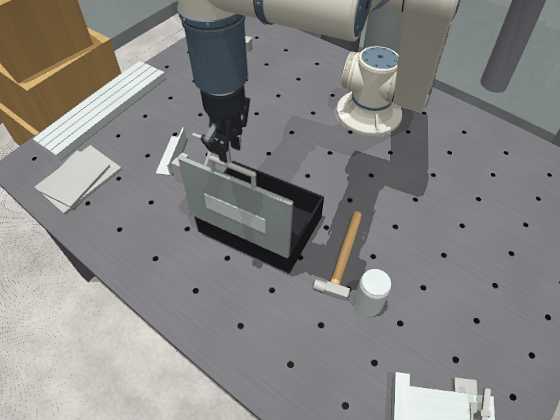

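The hood stands at about 1.5 rad with its top edge from (182,155) to (293,200), and the gripper is clear. Next I push up the rod.

```bash
cat >> h.py <<'E'
RR=ori(ey)
def tr(th,dx=-.016,dz=-.013): return F(p,np.array(rodpt(th,-.219))+[dx,0,dz])[0]
E
python3 - <<'E'
from h import *
m.servo_line(tb(1.51,.05)-.2*ex,v=.25); m.grip(0,30)
m.reach(tr(p[3],-.055,.12),RR); m.servo_line(tr(p[3],-.055),v=.2)
m.servo_line(tr(p[3],-.02),v=.08); print(m.current_ft_force(),m.current_time_s())
for th in np.linspace(p[3],1.51,8): m.servo_line(tr(th),v=.08)
print(m.current_ft_force(),m.current_time_s())
m.servo_line(tr(1.51,-.07),v=.15);m.servo_line(tr(1.51,-.07,.15),v=.25)
m.reach(tb(1.51,.05)-.2*ex,RB)
save("scene","s4");im=save("top","t4"); print(m.current_time_s())
for c in("scene","top"):
    for n in("rod","hood"):
        r=m.trace(c,n); print(c,n,[(round(q["score"],2),np.round(q["location"],1).tolist()) for q in r[:1]])
    print(proj(c,F(p,[rodpt(1.51,-.249),rodpt(1.51,-.158),rodpt(1.51,-.184),barpt(1.51,-.05),barpt(1.51,.05)])).round(1).tolist())
a=cv2.resize(cv2.imread("pics/s4.png")[110:260,150:340],None,fx=2,fy=2,interpolation=2)
b=cv2.resize(cv2.imread("pics/t4.png")[120:270,238:428],None,fx=2,fy=2,interpolation=2)
cv2.imwrite("pics/c4.png",np.hstack([a,b]))
E
```

```text
[-0.470369    0.15810001 -0.37270939] 15.8583
[-0.44476887 -0.47367069 -0.27249275] 18.6167
21.1
scene rod [(0.66, [180.8, 151.4])]
scene hood [(0.9, [238.1, 205.8])]
[[167.4, 146.2], [196.9, 158.1], [188.2, 154.6], [211.7, 157.5], [253.4, 174.2]]
top rod [(0.59, [377.4, 171.3])]
top hood [(0.83, [303.7, 154.3])]
[[407.8, 168.5], [370.5, 174.3], [381.2, 172.6], [326.1, 139.8], [278.7, 147.1]]
```

View pics/c4.png

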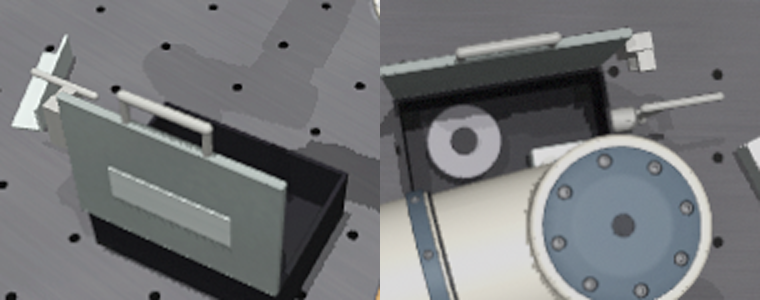

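The rod's peg tip is at scene (167,146) and the top view agrees, so it's at about 1.51 rad as predicted. The hood bar also sits at its predicted place. I regrip the bar and lower the hood on to the rod.

```bash
python3 - <<'E'
from h import *
m.grip(.034,40); m.servo_line(tb(1.51,.05),v=.2)
print("hit",m.servo_line(tb(1.51),v=.08,threshold=8)); m.grip(0,40); print(m.current_width(),m.current_ft_force())
arc(1.51,1.15,4,.07); print(m.current_ft_force(),m.current_time_s())
for h in np.arange(1.12,1.0,-.03):
    s=m.servo_line(tb(h),v=.04,threshold=15); print(round(h,3),s,np.round(m.current_ft_force(),1),m.current_time_s())
    if s: break
save("scene","s5");save("top","t5")
a=cv2.resize(cv2.imread("pics/s5.png")[110:260,150:340],None,fx=2,fy=2,interpolation=2)
b=cv2.resize(cv2.imread("pics/t5.png")[120:270,238:428],None,fx=2,fy=2,interpolation=2)
cv2.imwrite("pics/c5.png",np.hstack([a,b]))
E
```

```text
hit False
0.010399471647581178 [0.27026978 0.38761328 2.85768379]
[-3.73789864 -1.27419761  4.89388433] 25.8167
1.12 False [-3.5 -1.6  6.5] 26.1417
1.09 False [-2.2 -3.3  4.2] 26.4667
1.06 False [-1.6 -3.5  2.9] 26.7917
1.03 False [ 0.4 -5.  -0.6] 27.1167
1.0 False [ 1.8 -5.7 -1.1] 27.4417
```

View pics/c5.png

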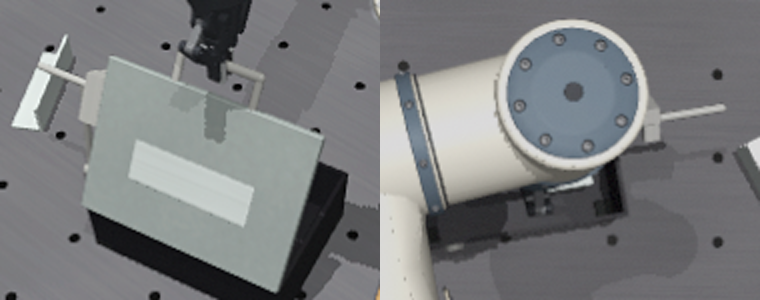

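The peg is in the socket. Its tip is now at scene (170,143), moved forward, so it's sliding toward home. I'll keep lowering slowly.

```bash
python3 - <<'E'
from h import *
for h in np.arange(.985,.92,-.01):
    s=m.servo_line(tb(h),v=.03,threshold=12); print(round(h,3),s,np.round(m.current_ft_force(),1),np.round(m.current_ee_pos()-tb(h),4),m.current_time_s())
    if s: break
save("scene","s6");save("top","t6")
for c in("scene","top"):
    print(proj(c,F(p,[rodpt(1.39,-.249),rodpt(1.5,-.249),barpt(.95,-.05),barpt(.95,.05)])).round(1).tolist())
a=cv2.resize(cv2.imread("pics/s6.png")[110:260,150:340],None,fx=2,fy=2,interpolation=2)
b=cv2.resize(cv2.imread("pics/t6.png")[120:270,238:428],None,fx=2,fy=2,interpolation=2)
cv2.imwrite("pics/c6.png",np.hstack([a,b]))
E
```

```text
0.985 False [ 1.2 -4.5  0. ] [-0.0004 -0.0003 -0.0005] 27.8083
0.975 False [ 0.9 -5.  -0. ] [-0.0004 -0.0003 -0.0005] 28.0583
0.965 False [ 1.1 -5.2 -0.4] [-0.0003 -0.0003 -0.0004] 28.3083
0.955 False [ 1.3 -5.7 -0.8] [-0.0002 -0.0002 -0.0004] 28.5583
0.945 False [ 2.4 -6.5  0.6] [ 0.0005 -0.0001  0.0001] 28.8083
0.935 False [ 6.3 -4.8  2.4] [0.0018 0.0001 0.001 ] 29.0583
0.925 False [ 8.1 -3.8  3.8] [0.0031 0.0004 0.0019] 29.3083
[[171.7, 142.2], [167.7, 145.8], [243.5, 134.2], [282.1, 148.6]]
[[408.9, 176.1], [407.9, 169.1], [333.7, 200.7], [287.8, 207.9]]
```

View pics/c6.png

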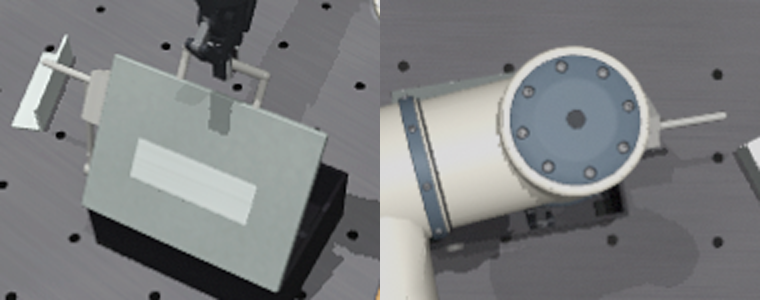

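The force builds from 0.945 rad, and the peg tip at scene (171.5,142) matches 1.39 rad, so the peg is home. I ease off, release and check.

```bash
python3 - <<'E'
from h import *
m.servo_line(tb(.943),v=.03); print(m.current_ft_force())
m.grip(.036); m.servo_line(tb(.943,.08),v=.1); m.servo_line(tb(.943,.08)-.15*ex,v=.2);m.pause(.5)
save("scene","s7");save("top","t7");print(m.current_ft_force(),m.current_time_s())
a=cv2.resize(cv2.imread("pics/s7.png")[110:260,150:340],None,fx=2,fy=2,interpolation=2)
b=cv2.resize(cv2.imread("pics/t7.png")[120:270,238:428],None,fx=2,fy=2,interpolation=2)
cv2.imwrite("pics/c7.png",np.hstack([a,b]))
E
```

```text
[ 3.45113392 -4.09716152  2.71824931]
[ 0.67827832 -0.53142824  0.70600354] 32.5167
```

View pics/c7.png

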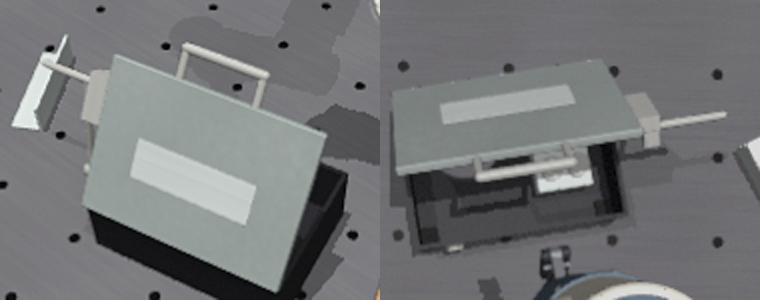

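The hood stands on the rod by itself. The handle ends at scene (243,133) and (283,147) match 0.95 rad, the peg tip at (171.5,142) matches the home position, and the gripper is clear.

```bash
python3 -c "
from h import *
print(m.finish_job())"
```

```text
the job is handed in; nothing more can be done
None
```

The hood is propped on the rod at about 0.95 rad with the peg home, the gripper let go and clear, and the job was handed in at about 32.5 s; no verdict came back.

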